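# Set a timing pulley to its mark and pin it

### The arm

A 6-joint arm with a two-finger parallel gripper is mounted at the origin on the work surface. World frame = base frame: x ahead of the robot, y to its left, z up, the work surface at z = 0. Lengths are in m, angles in rad, forces in N, time in s.
With the tool pointing down it reaches from about 0.25 to 0.775 m from the base axis. Payload 4 kg.
Tool frame: the origin (TCP) lies midway between the tips of the shut fingers; the grasp point (between the pads) lies 19 mm behind it; z points along the fingers, y is the line along which they close (so a half turn about z gives the same grasp; the last joint's range is limited). The gripper opens to 94 mm and grips with 3 to 60 N. Pads are 16 mm wide; open, the fingers measure 119 mm over their backs; the gripper's body (75 mm by 177 mm) begins 78 mm behind the grasp point.
Start: joints at [-1.279, 0.087, 1.371, -0, 1.684, -0.103], TCP at [0.212, -0.508, 0.206] pointing down, gripper open.
Joint ranges: [-3.1, 3.1], [-0.76, 2.03], [0.27, 2.55], [-1.08, 4.22], [0.17, 2.65], [-2.57, 2.57]. Speed limits (rad/s): [2.79, 2.79, 3.14, 3.14, 3.14, 3.14].

### API

Orientations are given as a unit quaternion [w, x, y, z].
In Python, from workcell import env gives the robot as it stands. The module is installed in compiled form; this text tells all that it offers. Calls block until the motion is done:
- env.move_ptp(position, orientation): joint-space move of the TCP to a pose.
- env.move_l(position, frame=None, rate=0.15): straight line of the TCP; frame=None keeps the orientation; rate is the mean speed in m/s.
- env.goto_joints(angles): joint-space move.
- env.move_gripper(opening, f_grip=None): finger opening in m; f_grip is the grip in N (None keeps the last); returns when the fingers have stopped.
- env.pause(seconds).
- env.ik(position, orientation): joint angles nearest the present ones, or None.
- env.state(): the state.
- env.read_camera(name): name is "scene" or "top" or "wrist"; returns a dict with "image" (384x512x3 uint8, red, green, blue), "K" (3x3 intrinsics, pixels), "k1" (the pictures are not rectified: a ray, as slopes to the right and down, at radius r is drawn at 1 + k1 r^2 times it, then the intrinsics apply), "origin" and "orientation" of the camera in the world. Camera axes: x right, y down, z forward; pixel columns grow to the right and rows downward; lengths in m; the calibration is good to about 2 mm. A picture is of the moment at which its call begins. There is no depth.
A pose or a line that the arm cannot do raises env.Unreachable and nothing moves.
- env.finish_job(): hands the job in, once; it reports no verdict.
The state is a dict: "time": time; "qpos": joint angles; "qd": joint speeds; "joint_torque": joint torques, N m; "tool_pos": TCP position; "tcp_rot": TCP orientation; "ft_force": force on the tool from outside, world axes, zero at the start; "wrist_torque": the same for the moment, N m; "gripper_width": finger opening in m.
Only numpy, scipy, OpenCV 4.12 (cv2) and the standard library are available. Lean on these libraries where they do the work, as an engineer would, in place of code of your own. Each camera call takes 0.05 s, during which the arm holds its last target. There are 200 camera calls.

### The job

Take the timing pulley on the inspection fixture by its toothed rim and turn it until the engraved line faces the pointer. Then take the slim timing pin from the stand and put it through the small hole in the pulley web into the bore of the base below, fully home; the pointer was only set by eye, so feel for the bore and work the pin in gently without forcing it. Leave the pin standing in place, let go, and leave everything else on the bench alone.

Things in the scene. Friction and masses are not known exactly. Their poses are not given: they have to be found in the camera images.
- pulley_rim: toothed rim of an aluminium timing pulley that turns about a vertical axis: a ring of outer diameter 140 mm, inner 116 mm, 34 mm tall (34 to 68 mm above the bench), round a sunken web. Origin: on the axis, at the rim's underside; x points to the engraved line, z up. Its bearing drags (0.15 N m), so it stays where left; it turns either way; at first the line is 0.5 to 1.7 rad counter-clockwise of the pointer
- pulley: web and hub of the same pulley (same origin and axes). Web 8 mm thick, its top 42 mm above the bench, 26 mm below the rim's top; hub 40 mm wide, 6 mm (bolt head 14 mm) above the web. Besides the pin hole it has three 22 mm lightening holes, 37 mm from the axis at 90, 180 and 270 degrees from the line; the pin does not belong in those
- mark (a point): outer end of the engraved dark line, on the rim's top edge: 70 mm from the pulley's axis, 68 mm above the bench
- pin_hole (a point): centre of the 11 mm pin hole, at the top of the web, 42 mm above the bench; 44 mm from the axis on the same radius as the engraved line, turning with the pulley
- pointer_tip (a point): tip, 4 mm wide, of the fixed steel pointer: it aims at the pulley's axis from outside the rim and ends 72 mm from the axis, 70 mm above the bench. Its bracket (72 to 107 mm from the axis, 24 mm wide, up to 72 mm above the bench) stands on the side of the pulley away from the robot. It was set by eye: the bore (see base) may lie up to 4.5 degrees to either side of where it points
- base: fixed round cast base, 210 mm across, 30 mm thick, top 4 mm under the pulley; origin at its underside on the pulley's axis, its x and y directions mean nothing. Hidden under the pulley is an 11 mm through bore, 44 mm from the axis, within 3.5 mm along the circle of the pointer's line. A pin that misses it stops with its tip 30 mm up and must be worked along the circle, pulley and all, till it drops
- pin: slim loose steel timing pin, upright, about 0.16 kg, 104 mm long: shank 10 mm thick, 34 mm long, square-ended (no lead-in); shoulder collar 22 mm wide, 4 mm thick; above it a round grip 18 mm thick to the flat top. Origin: centre of the shank's tip, z up. In the stand its tip is 6 mm above the bench; fully home its shoulder rests on the web and its tip is 8 mm above the bench
- big_pin: bystander: a thicker, shorter pin in the stand's other hole: 11.5 mm shank (too thick for the pulley), grip 28 mm in diameter, 84 mm long in all. Origin: centre of the shank's tip
- stand: fixed dark steel block, 56 x 140 x 40 mm (its x, y, z), with two 13 mm holes 37 mm deep, 40 mm from its centre along its +y and -y axis; the two pins stand in them, either way round, their shoulders on its top. Origin: centre of its underside
- v_block: bystander: loose steel V-block 70 x 50 x 45 mm; origin: centre of its underside
- cap_screw: bystander: loose socket-head cap screw standing on its head, 24 mm head, 71 mm tall; origin: centre of its underside
- caliper: bystander: loose digital caliper lying flat, 230 mm long along its y; origin: middle of its beam, at the bench
There are look-alikes about, which are no part of the job. Leave any turquoise look-alike of the pin alone.

How it is judged:
On the way, in this order (a step that is already met when the one before it is completed fails the run):
1. the pulley has been turned with the fingers on its rim (contact force between the fingers and pulley_rim above 1 N and distance of mark from where it was at the start of the episode above 0.015 m), for 0.2 s.
2. the engraved line faces the pointer (its end within 4 mm of the pointer's tip, seen from above), the pulley is at rest and let go, and the pin has not yet been moved (horizontal distance between mark and pointer_tip below 0.004 m and angular speed of pulley_rim below 0.03 rad/s and contact force between the fingers and pulley below 0.5 N and distance of pin from where it was at the start of the episode below 0.01 m), for 0.3 s.
At the end, for the whole second after the job is handed in: the pin stands upright (within 4 degrees) in the pulley's pin hole and the base's bore, fully home (its shoulder within 2.5 mm of the web), with the engraved line still at the pointer (within 8 mm, since the pin and not the pointer decides the last few degrees), everything at rest and let go (height (world z) of pin below 0.0105 m and horizontal distance between pin and pin_hole below 0.0025 m and angle between pin's own z axis and vertical below 0.07 rad and horizontal distance between mark and pointer_tip below 0.008 m and linear speed of pin below 0.01 m/s and angular speed of pulley_rim below 0.03 rad/s); the robot touches nothing.
It fails at once if the pin is forced: it presses on the pulley with more than 25 N (contact force between pin and pulley above 25 N).
It fails at once if the pin is forced: it presses on the base with more than 25 N (contact force between pin and base above 25 N).
It fails at once if the big pin is disturbed (moved more than 10 mm) (distance of big_pin from where it was at the start of the episode above 0.01 m).
It fails at once if the V-block, the cap screw or the caliper is disturbed (moved more than 10 mm) (distance of any of v_block, cap_screw, caliper from where it was at the start of the episode above 0.01 m).
It also fails if it takes over 72 s, if anything falls off the work surface, if the arm or the gripper's body presses on something with over 40 N, if the wrist force passes 120 N, or if a joint passes its speed limit or range.

## Working session

There is one attempt and no reset: what is moved stays moved. The work goes in short steps, each a Python script; the robot and the scene stay as the last script left them, time stands still between calls to the robot, and variables do not carry over. Pictures are saved under pics/ and viewed, on a budget of 10 in all, crops included, one or two more only if the job needs it, and the job is handed in when it is done.

```bash
mkdir -p pics; cat > h.py <<'E'
import numpy as np, cv2
from scipy.spatial.transform import Rotation as R
from workcell import env
def rot(q): return R.from_quat([q[1],q[2],q[3],q[0]])
def shot(name,file=None):
    c=env.read_camera(name)
    if file: cv2.imwrite('pics/'+file,c['image'][:,:,::-1])
    return c
def ray(c,u,v):
    K=np.array(c['K']); x=(u-K[0,2])/K[0,0]; y=(v-K[1,2])/K[1,1]
    D=np.array([c['k1'],0,0,0,0.])
    p=cv2.undistortPoints(np.array([[[u,v]]],float),K,D)[0,0]
    d=rot(c['orientation']).apply([p[0],p[1],1.]); return np.array(c['origin']),d
def onz(c,u,v,z):
    o,d=ray(c,u,v); return o+d*(z-o[2])/d[2]
def proj(c,P):
    p=rot(c['orientation']).inv().apply(np.array(P)-c['origin'])
    D=np.array([c['k1'],0,0,0,0.])
    return cv2.projectPoints(p.reshape(1,1,3),np.zeros(3),np.zeros(3),np.array(c['K'],float),D)[0].ravel()
def quat(yaw):  # tool down, tool y axis at heading yaw (world)
    z=np.array([0,0,-1.]); y=np.array([np.cos(yaw),np.sin(yaw),0]); x=np.cross(y,z)
    q=R.from_matrix(np.c_[x,y,z]).as_quat(); return np.array([q[3],q[0],q[1],q[2]])
E
python3 - <<'E'
from h import *
a=shot('top','top0.png'); b=shot('scene','scene0.png')
for c in(a,b): print(c['origin'],c['orientation'],c['K'],c['k1'])
s=env.state(); print(s['time'],s['tool_pos'],s['tcp_rot'])
E
```

```text
[0.53139562 0.0348221  1.24752006] [ 0.02473102 -0.70567627  0.70760407 -0.026568  ] [[408.28399595   0.         254.55700119]
 [  0.         408.28399595 191.38367555]
 [  0.           0.           1.        ]] -0.041229455653740935
[ 1.16311738 -0.28125394  0.59358629] [-0.37068014  0.78001079  0.45569641 -0.21568539] [[367.99302837   0.         254.1541625 ]
 [  0.         367.99302837 190.58038715]
 [  0.           0.           1.        ]] -0.10544316571781248
0.1 [ 0.21138339 -0.50722499  0.20441311] [-9.88403239e-04  9.80582034e-01  1.96106825e-01 -1.08510029e-04]
```

View pics/top0.png

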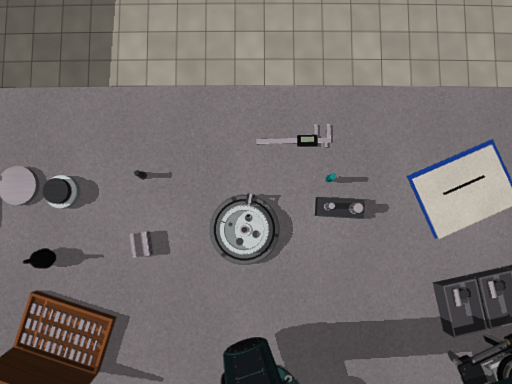

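View pics/scene0.png

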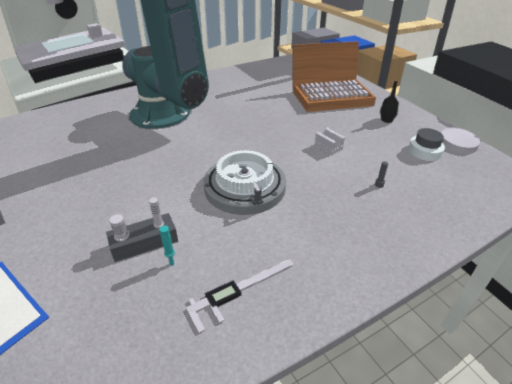

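The top view shows the pulley at about (246,228) and its pointer at (250,197). The stand is at (340,208). Candidates for the pin:
- (331,206): slim grey pin in the stand
- (358,208): thick pin in the stand, which is big_pin
- (330,178): turquoise look-alike
- (140,174): cap screw

I choose the slim grey one at (331,206). Next is a close crop to confirm it, with coarse positions.

```bash
python3 - <<'E'
from h import *
c=shot('top'); im=c['image']
for n,u,v,z in [('pulley',246,228,.06),('ptr',250,199,.07),('slim',331,206,.11),('big',358,208,.09),('turq',330,178,.05)]: print(n,onz(c,u,v,z).round(4))
A=im[183:275,196:296]; B=im[168:238,300:400]
A=cv2.resize(A,None,fx=4,fy=4,interpolation=cv2.INTER_CUBIC); B=cv2.resize(B,None,fx=4,fy=4,interpolation=cv2.INTER_CUBIC)
o=np.zeros((368,800,3),np.uint8); o[:368,:400]=A[:368]; o[:280,400:]=B
cv2.imwrite('pics/crop1.png',o[:,:,::-1])
E
```

```text
pulley [0.5114 0.0567 0.06  ]
ptr [0.595  0.0449 0.07  ]
slim [ 0.5726 -0.1815  0.11  ]
big [ 0.5674 -0.2623  0.09  ]
turq [ 0.6575 -0.1913  0.05  ]
```

View pics/crop1.png

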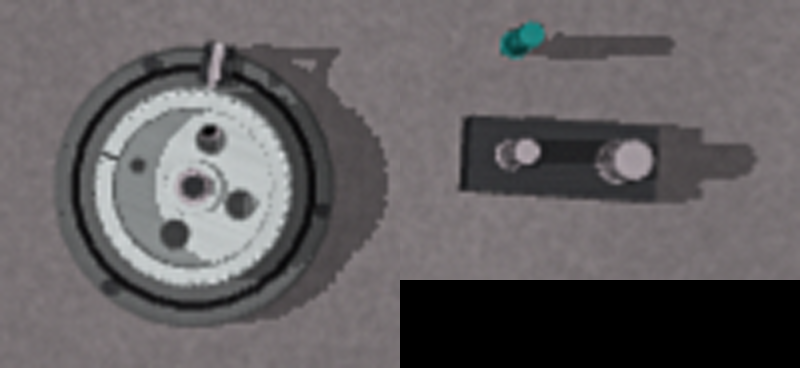

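The crop confirms the choice: the slim grey pin is left of the big one in the stand. The pulley centre is at crop (193,187), the line at (108,155) and the pin hole at (138,165), so the line is about 80° CCW of the pointer. Next I'll look at the pulley with the wrist camera.

```bash
python3 - <<'E'
from h import *
c=shot('wrist'); s=env.state(); Rt=rot(s['tcp_rot'])
off=Rt.inv().apply(np.array(c['origin'])-s['tool_pos']); print('cam in tool',off,'K',c['K'][0],c['k1'], 'rel axes',(Rt.inv()*rot(c['orientation'])).as_matrix().round(3).tolist())
t=shot('top'); C=onz(t,244.2,229.7,.068); print('centre',C, 'mark',onz(t,223.2,221.9,.068),'ptr',onz(t,249.2,204.5,.07))
for yaw in (np.pi/2,-np.pi/2,0,np.pi):
    q=quat(yaw); o=rot(q).apply(off); p=C-[o[0],o[1],0]; p[2]=.25; j=env.ik(p,q); print(yaw,p,j)
E
```

```text
cam in tool [ 0.0638517   0.00022372 -0.17949363] K [346.21824764   0.         255.97863751] -0.07910568844385688 rel axes [[-0.001, -0.974, -0.226], [1.0, -0.0, -0.001], [0.001, -0.226, 0.974]]
centre [0.50664965 0.06175296 0.068     ] mark [0.52919844 0.12224656 0.068     ] ptr [0.5790875  0.04720213 0.07      ]
1.5707963267948966 [0.57050134 0.06152924 0.25      ] [ 8.63627894e-03  1.36679045e-01  1.22897808e+00 -4.44089210e-16
  1.77593553e+00 -1.56216005e+00]
-1.5707963267948966 [0.44279795 0.06197669 0.25      ] [ 1.21325252e-02 -1.48228143e-01  1.51244126e+00 -4.44089210e-16
  1.77737954e+00  1.58292885e+00]
0 [ 0.50642593 -0.00209873  0.25      ] [-1.16140835e-01 -1.46672448e-02  1.38844278e+00 -4.44089210e-16
  1.76781711e+00 -1.16140835e-01]
3.141592653589793 [0.50687337 0.12560466 0.25      ] None
```

```bash
python3 - <<'E'
from h import *
env.move_ptp([.443,.062,.21],quat(-np.pi/2))
c=shot('wrist','w1.png'); print(c['origin'],env.state()['time'],env.state()['ft_force'])
np.save('w1.npy',c,allow_pickle=True)
E
```

```text
[0.50723584 0.060668   0.38967402] 2.5 [ 0.54376562 -0.05719495  0.00247879]
```

View pics/w1.png

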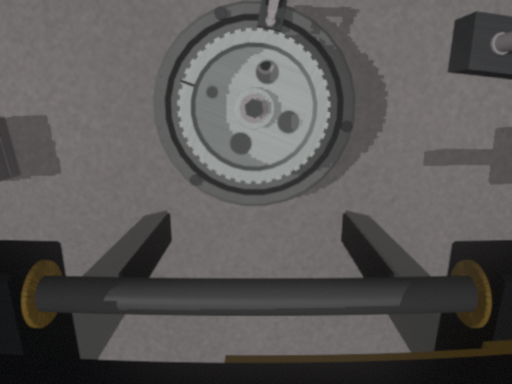

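The wrist view shows the rim centred at about (254,106), the line at (188,83), the pin hole at (212,92), and the pointer tip at about (270,27).

```bash
cat >> h.py <<'E'
def find(c,roi=None):
    """rim circle at z=.068 -> centre, radius"""
    g=cv2.cvtColor(c['image'],cv2.COLOR_RGB2GRAY); m=(g>120).astype(np.uint8)
    if roi is not None:
        k=np.zeros_like(m); cv2.circle(k,tuple(roi[:2]),roi[2],1,-1); m&=k
    m=cv2.morphologyEx(m,cv2.MORPH_CLOSE,np.ones((5,5),np.uint8))
    n,l,st,_=cv2.connectedComponentsWithStats(m); i=1+np.argmax(st[1:,4])
    cs,_=cv2.findContours((l==i).astype(np.uint8),cv2.RETR_EXTERNAL,cv2.CHAIN_APPROX_NONE)
    h=max(cs,key=cv2.contourArea)
    h=h[:,0].astype(float); P=np.array([onz(c,u,v,.068)[:2] for u,v in h])
    from scipy.optimize import least_squares
    f=lambda p:np.hypot(P[:,0]-p[0],P[:,1]-p[1])-p[2]
    r=least_squares(f,[*P.mean(0),.07],loss='soft_l1',f_scale=.001); return r.x,np.abs(r.fun).mean()
def polar(c,C,z,rs,th):
    """grey samples on circle(s)"""
    g=cv2.cvtColor(c['image'],cv2.COLOR_RGB2GRAY)
    out=[]
    for t in th:
        uv=np.array([proj(c,[C[0]+r*np.cos(t),C[1]+r*np.sin(t),z]) for r in rs],np.float32)
        out.append(cv2.remap(g,uv[:,0].reshape(-1,1),uv[:,1].reshape(-1,1),cv2.INTER_LINEAR).mean())
    return np.array(out)
E
python3 - <<'E'
from h import *
c=np.load('w1.npy',allow_pickle=True).item()
x,e=find(c,(254,106,83)); print(x,e); C=x[:2]
for n,u,v,z in [('mark',184,82,.068),('hole',212,92,.042),('ptr',271,27,.07),('bolt',255,108,.055)]:
    p=onz(c,u,v,z)[:2]-C; print(n,np.hypot(*p),np.degrees(np.arctan2(p[1],p[0])))
th=np.radians(np.arange(-180,180,1.)); s=polar(c,C,.068,np.arange(.061,.069,.001),th)
i=np.argsort(s)[:8]; print(np.c_[np.degrees(th[i]),s[i]].round(1).tolist(), np.median(s))
s=polar(c,C,.07,np.arange(.073,.085,.001),th); k=(th>-.6)&(th<.3); print(np.c_[np.degrees(th[k]),s[k]].round().astype(int).tolist())
E
```

```text
[0.50426614 0.06306305 0.06899239] 0.0007179390626127613
mark 0.06672542288671812 69.25122186999714
hole 0.04338934096819774 69.00299389598968
ptr 0.07162743161471961 -12.58644802806725
bolt 0.001503903509975554 -85.84928116788574
[[69.0, 73.0], [68.0, 109.8], [70.0, 112.9], [-131.0, 139.3], [-132.0, 139.6], [-91.0, 139.8], [-107.0, 139.9], [-90.0, 140.4]] 151.5
[[-34, 67], [-33, 66], [-32, 66], [-31, 68], [-30, 71], [-29, 72], [-28, 73], [-27, 73], [-26, 73], [-25, 70], [-24, 64], [-23, 60], [-22, 59], [-21, 60], [-20, 58], [-19, 59], [-18, 64], [-17, 62], [-16, 60], [-15, 62], [-14, 82], [-13, 118], [-12, 137], [-11, 140], [-10, 138], [-9, 122], [-8, 87], [-7, 68], [-6, 67], [-5, 68], [-4, 69], [-3, 71], [-2, 73], [-1, 73], [0, 73], [1, 74], [2, 74], [3, 74], [4, 73], [5, 74], [6, 73], [7, 74], [8, 74], [9, 74], [10, 74], [11, 74], [12, 74], [13, 73], [14, 68], [15, 66], [16, 65], [17, 64]]
```

```bash
cat >> h.py <<'E'
def rimpose(C,phi,z,r=.064): # phi rad, tool y inward
    return [C[0]+r*np.cos(phi),C[1]+r*np.sin(phi),z],quat(phi-np.pi)
def radial(phi):
    f=env.state()['ft_force']; return np.dot(f[:2],[np.cos(phi),np.sin(phi)]),np.dot(f[:2],[-np.sin(phi),np.cos(phi)]),f[2]
E
python3 - <<'E'
from h import *
C=np.array([.5045,.0629]); phi=np.radians(219)
for a in range(219,130,-20): print(env.ik(*rimpose(C,np.radians(a),.052)))
p,q=rimpose(C,phi,.12); env.move_ptp(p,q); env.move_gripper(.036)
print(env.state()['ft_force'])
p,q=rimpose(C,phi,.052); env.move_l(p,rate=.1); print(radial(phi))
w=env.move_gripper(.008,6); env.pause(.2); s=env.state(); print(s['gripper_width'],radial(phi),s['time'],s['tool_pos'])
E
```

```text
[-7.49222449e-02 -3.95955457e-02  1.81172344e+00 -4.44089210e-16
  1.36946476e+00 -7.55600653e-01]
[-3.27973560e-02 -6.10700170e-02  1.83216507e+00 -4.44089210e-16
  1.37049760e+00 -3.64409914e-01]
[ 1.68174498e-02 -6.30056523e-02  1.83398601e+00 -4.44089210e-16
  1.37061230e+00  3.42707424e-02]
[ 6.53690094e-02 -4.50101875e-02  1.81691914e+00 -4.44089210e-16
  1.36968370e+00  4.31888152e-01]
[ 1.04778839e-01 -1.06067265e-02  1.78343041e+00 -4.44089210e-16
  1.36876897e+00  8.20363833e-01]
[ 0.23124489 -0.47439011 -0.22460085]
(np.float64(-1.0841355794018555), np.float64(-0.8130825056644668), np.float64(-0.08140256245277536))
0.011941255741984205 (np.float64(-5.074870182183978), np.float64(-1.4791528005020593), np.float64(0.33881347272138296)) 7.0417 [0.45583566 0.02316675 0.05252864]
```

```bash
python3 - <<'E'
from h import *
C=np.array([.5045,.0629]); phi=np.radians(219)
r=.064
for i in range(8):
    f=radial(phi)[0]; print(round(r,4),round(f,2),env.state()['gripper_width'].round(5))
    if f>-1.2: break
    r-=.0005; env.move_l(rimpose(C,phi,.052,r)[0],rate=.02); env.pause(.15)
print(env.state()['tool_pos'],env.state()['time'])
E
```

```text
Traceback (most recent call last):
AttributeError: 'float' object has no attribute 'round'
```

```bash
python3 - <<'E'
from h import *
C=np.array([.5045,.0629]); phi=np.radians(219)
r=.064
for i in range(10):
    f=radial(phi); print(round(r,4),np.round(f,2),round(env.state()['gripper_width'],5))
    if f[0]>-1.2: break
    r-=.0005; env.move_l(rimpose(C,phi,.052,r)[0],rate=.02); env.pause(.15)
print(env.state()['tool_pos'],env.state()['time'])
E
```

```text
0.064 [-5.07 -1.48  0.34] 0.01194
0.0635 [-5.16 -0.14  1.82] 0.0119
0.063 [-3.79 -0.31  4.71] 0.01193
0.0625 [-1.79 -0.78  5.29] 0.01225
0.062 [-1.43  0.14  7.36] 0.01202
0.0615 [ 0.9  -0.21  7.84] 0.01205
[0.45582023 0.02313813 0.05245701] 9.0417
```

```bash
python3 - <<'E'
from h import *
C=np.array([.5055,.0632])
env.move_gripper(.006,15)
ang=lambda:(np.degrees(np.arctan2(*(np.array(env.state()['tool_pos'][:2])-C)[::-1]))%360)
a0=ang(); print(a0,env.state()['ft_force'])
for d in np.linspace(8,80,10):
    p,q=rimpose(C,np.radians(219-d),.0525); env.move_l(p,q,rate=.06)
    if d in(8,40,80): print(d,a0-ang(),np.round(radial(np.radians(219-d)),2))
env.pause(.3); s=env.state(); print(a0-ang(),s['gripper_width'],s['time'],rot(s['tcp_rot']).as_euler('zyx',degrees=True))
E
```

```text
218.8814698983184 [0.1620341  0.66879736 7.16208398]
8.0 8.132585380377463 [-4.51 -1.53  2.99]
40.0 39.64844049168886 [-1.84 -3.19  4.06]
80.0 79.52662590622907 [ 2.98 -1.65  5.7 ]
79.4506517208626 0.011890737767441588 12.55 [-4.93803845e+01 -5.92156830e-02 -1.79970671e+02]
```

```bash
python3 - <<'E'
from h import *
env.move_gripper(.036); s=env.state(); p=np.array(s['tool_pos']); p[2]=.11; env.move_l(p,rate=.15)
env.move_ptp([.443,.062,.21],quat(-np.pi/2)); env.pause(.2)
c=shot('wrist','w2.png'); np.save('w2.npy',c,allow_pickle=True)
x,e=find(c,(254,106,83)); print(x,e,env.state()['time'])
th=np.radians(np.arange(-40,20,.5))
for C in (x[:2],np.array([.5055,.0632])):
    s=polar(c,C,.068,np.arange(.061,.069,.001),th); i=np.argsort(s)[:4]; print('line',np.degrees(th[i]),s[i])
    s=polar(c,C,.07,np.arange(.073,.085,.001),th); k=(th>np.radians(-20))&(th<np.radians(-2)); w=np.clip(s[k]-90,0,None); print('ptr',np.degrees((w*th[k]).sum()/w.sum()))
    s=polar(c,C,.042,np.arange(.042,.047,.001),th); w=np.clip(np.median(s)-20-s,0,None); print('hole',np.degrees((w*th).sum()/w.sum()),np.median(s),s.min())
cv2.imwrite('pics/w2c.png',cv2.resize(c['image'][0:190,160:350],None,fx=3,fy=3)[:,:,::-1])
E
```

```text
[0.50414304 0.06330256 0.06941734] 0.0005934461495821361 14.675
line [-11.  -10.5 -11.5 -10. ] [ 84.22222222  94.66666667 100.33333333 122.55555556]
ptr -11.061141116188892
hole -10.618624919302775 168.8 57.6
line [-11.  -11.5 -10.5 -12. ] [ 81.77777778  90.66666667  98.77777778 115.66666667]
ptr -11.187109922302893
hole -10.890039891905802 164.4 61.8
```

View pics/w2c.png

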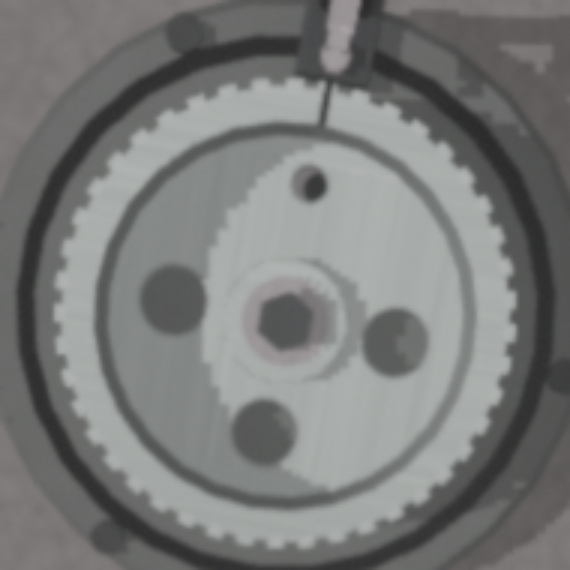

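The crop shows the line at (327,100) directly under the pointer tip at (336,62), with measured angles of -11.0° and -11.1°. The pin hole is at crop (310,183). Alignment is good, so next I'll look at the slim pin from near.

```bash
python3 - <<'E'
from h import *
w=np.load('w2.npy',allow_pickle=True).item(); print('hole img',onz(w,263.3,61.2,.042))
env.move_ptp([.638,-.18,.22],quat(np.radians(79))); env.move_gripper(.040)
c=shot('wrist','w3.png'); np.save('w3.npy',c,allow_pickle=True)
print(c['origin'],proj(c,[.5726,-.1815,.11]),env.state()['time'])
E
```

```text
hole img [0.54711696 0.054673   0.042     ]
[ 0.57284515 -0.16819412  0.39977771] [239.95412524 107.81519002] 17.825
```

View pics/w3.png

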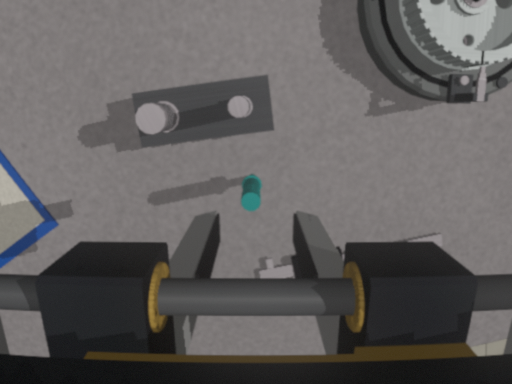

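The slim pin's flat top is at (240,106), the big pin is at (152,119), and the turquoise look-alike is at (251,192), lying clear of the stand. The pulley is at the top right.

```bash
python3 - <<'E'
from h import *
c=np.load('w3.npy',allow_pickle=True).item(); g=cv2.cvtColor(c['image'],cv2.COLOR_RGB2GRAY)
m=np.zeros_like(g); m[90:125,222:260]=(g[90:125,222:260]>115)
cs,_=cv2.findContours(m,cv2.RETR_EXTERNAL,cv2.CHAIN_APPROX_NONE); h=max(cs,key=cv2.contourArea); (u,v),r=cv2.minEnclosingCircle(h); print(u,v,r,cv2.boundingRect(h))
P=onz(c,u,v,.11); print(P, 'radius mm',r/346*(c['origin'][2]-.11)*1e3)
P2=P.copy(); P2[0]+=.001  # camera-vs-tool bias seen at the rim is about 1 mm
q=quat(np.radians(79)); 
env.move_ptp([P[0],P[1],.15],q); f0=np.array(env.state()['ft_force']); env.move_l([P[0],P[1],.076],rate=.1)
print('f',f0,env.state()['ft_force'])
env.move_gripper(.012,6); env.pause(.2); s=env.state(); print(s['gripper_width'],s['tool_pos'],s['ft_force'],s['time'])
E
```

```text
239.9136199951172 106.42670440673828 12.188448905944824 (228, 96, 25, 21)
[ 0.57149674 -0.18130881  0.11      ] radius mm 10.207921289258229
f [-0.90202867 -0.05573398  0.88519319] [-0.50662697 -0.11160664  0.46827929]
0.01763173775779761 [ 0.57175838 -0.18152818  0.07657589] [-0.18536841  0.2528907   3.54544844] 19.8667
```

```bash
cat >> h.py <<'E'
LEN=.0706  # TCP height above pin tip
YAW=np.radians(79); A=np.radians(-11); er=np.array([np.cos(A),np.sin(A)]); et=np.array([-np.sin(A),np.cos(A)])
E
python3 - <<'E'
from h import *
env.move_gripper(.012,25); s=env.state(); p=np.array(s['tool_pos']); p[2]=.165; env.move_l(p,rate=.12)
q=quat(YAW); H=np.array([.548,.0547]); P=H+et*.016
env.move_l([*P,.165],q,rate=.2); f=env.state(); print(f['gripper_width'],f['ft_force'])
env.move_l([*P,.050+LEN],rate=.1); env.pause(.3); s=env.state(); print(s['tool_pos'],s['ft_force'],s['time'])
c=shot('wrist'); np.save('w4.npy',c,allow_pickle=True)
print(proj(c,[*P,.05]),proj(c,[*H,.042]))
u,v=proj(c,[*(P+H)/2,.05]).astype(int); u0=max(0,min(u-70,372)); v0=max(0,min(v-60,264)); print(u0,v0)
cv2.imwrite('pics/w4.png',cv2.resize(c['image'][v0:v0+120,u0:u0+140],None,fx=5,fy=5,interpolation=cv2.INTER_CUBIC)[:,:,::-1])
E
```

```text
0.01758142267330946 [ 0.64549812  0.00558795 -2.17838   ]
[0.55149152 0.07045821 0.12138637] [-0.03169796  0.24319769 -1.36097888] 23.2833
[257.05713214 194.54809359] [236.29685005 191.92334287]
176 134
```

View pics/w4.png

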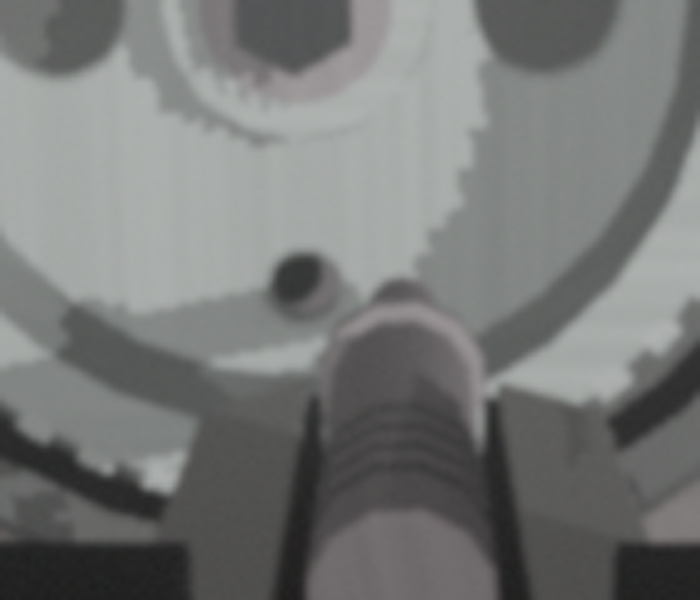

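The hole is at crop (307,285), which is pixel (237.4,191). The pin's near tip edge is at crop (405,281), which is pixel (257,190). Both agree with prediction to about 1 mm, so next I'll compute the offset and probe.

```bash
cat >> h.py <<'E'
Q=quat(YAW)
def fz(n=3):
    v=[]
    for _ in range(n): v.append(env.state()['ft_force']); env.pause(.02)
    return np.mean(v,0)
def probe(xy,ztip,f0,step=.001,lim=4.,rate=.05):
    """lower the tip in steps to ztip (commanded) or until fz exceeds lim; returns measured tip z, force"""
    z=env.state()['tool_pos'][2]-LEN
    while z>ztip:
        z=max(z-step,ztip); env.move_l([*xy,z+LEN],rate=rate)
        f=np.array(env.state()['ft_force'])-f0
        if f[2]>lim: break
    s=env.state(); return s['tool_pos'][2]-LEN,np.array(s['ft_force'])-f0,np.array(s['tool_pos'][:2])
E
python3 - <<'E'
from h import *
c=np.load('w4.npy',allow_pickle=True).item()
h=onz(c,237.4,191,.042)[:2]; t=onz(c,257,190,.05)[:2]+er*.005; T=np.array(env.state()['tool_pos'][:2])
d=h-t; print('hole',h,'tip',t,'tool',T,'rel radial/tang',d@er,d@et)
G=T+d; G2=np.array([.5055,.0632])+.044*er; print('goal by image',G,'by rim feel',G2,'diff r/t',(G-G2)@er,(G-G2)@et)
env.move_l([*(.5*G+.5*G2),.050+LEN],rate=.05); env.pause(.2)
s=env.state(); f0=fz(5); np.save('f0.npy',f0); print(s['tool_pos'],f0,s['time'])
z,f,xy=probe((.5*G+.5*G2),.036,f0,lim=3.); print('tipz',z,f,xy,env.state()['time'])
E
```

```text
hole [0.54744323 0.0556859 ] tip [0.55250521 0.07007956] tool [0.55139773 0.07045108] rel radial/tang -0.0022225450401582034 -0.015095076714540653
goal by image [0.54633574 0.05605742] by rim feel [0.5486916 0.0548044] diff r/t -0.002551660201567798 0.000780479308966911
[0.54753442 0.05554176 0.12061293] [-0.4485518   0.09520176 -1.24246643] 23.9917
tipz 0.03593664786061326 [ 0.41599904 -0.36277986 -0.4718389 ] [0.54751561 0.05545856] 27.575
```

The tip went past web level (36 mm against 42 mm) with no force, so the pin is in the pulley's hole. Next I'll lower it to the base.

```bash
python3 - <<'E'
from h import *
f0=np.load('f0.npy'); s=env.state(); xy=np.array([.54751,.05543])
z,f,p=probe(xy,.0245,f0,lim=3.5); print('tipz',z,f.round(2),p,'rt',(f[:2]@er).round(2),(f[:2]@et).round(2),env.state()['time'],env.state()['gripper_width'])
E
```

```text
tipz 0.029798530633689424 [-0.3  -0.55  4.37] [0.54780927 0.05538424] rt -0.19 -0.59 29.325 0.01759779904543931
```

```bash
cat > sweep.py <<'E'
from h import *
import sys
f0=np.load('f0.npy'); s=env.state(); Ce=np.array([.54751,.05543])-.044*er
zc=s['tool_pos'][2]-LEN-.001
def pos(t): a=A+t/.044; return Ce+.044*np.array([np.cos(a),np.sin(a)])
def go(ts):
    global zc
    for t in ts:
        env.move_l([*pos(t),zc+LEN],rate=.02)
        s=env.state(); f=np.array(s['ft_force'])-f0; z=s['tool_pos'][2]-LEN; p=np.array(s['tool_pos'][:2])-Ce
        print(f"t{t*1e3:.1f} meas{(np.arctan2(p[1],p[0])-A)*44:.2f} r{np.hypot(*p)*1e3:.2f} z{z*1e3:.2f} zc{zc*1e3:.1f} fz{f[2]:.1f} fr{f[:2]@er:.1f} ft{f[:2]@et:.1f} T{s['time']:.2f}")
        if z<.0285: return True
        if f[2]<2.5: zc-=.0004
        if f[2]>5.5: zc+=.0004
    return False
lo,hi,st=map(float,sys.argv[1:4]); print(go(np.arange(lo,hi+st/2,st)*1e-3))
E
python3 sweep.py 0.4 4.4 0.4
```

```text
t0.4 meas0.20 r44.36 z29.73 zc28.8 fz5.9 fr-0.8 ft-1.7 T29.57
t0.8 meas0.37 r44.33 z29.73 zc29.2 fz6.9 fr-0.1 ft-1.9 T29.82
t1.2 meas0.68 r44.23 z29.77 zc29.6 fz6.0 fr0.5 ft-2.6 T30.07
t1.6 meas1.35 r44.12 z29.88 zc30.0 fz5.0 fr1.2 ft-4.4 T30.32
t2.0 meas1.51 r44.06 z29.88 zc30.0 fz5.1 fr1.5 ft-4.0 T30.57
t2.4 meas1.78 r44.07 z29.94 zc30.0 fz4.6 fr1.0 ft-4.6 T30.82
t2.8 meas1.96 r44.03 z29.91 zc30.0 fz4.2 fr0.8 ft-5.7 T31.07
t3.2 meas2.20 r44.04 z29.91 zc30.0 fz5.3 fr0.9 ft-5.7 T31.32
t3.6 meas2.50 r44.01 z29.91 zc30.0 fz5.6 fr0.6 ft-6.0 T31.57
t4.0 meas3.16 r43.95 z29.97 zc30.4 fz3.6 fr1.1 ft-5.8 T31.82
t4.4 meas3.47 r43.91 z29.94 zc30.4 fz4.0 fr0.9 ft-5.7 T32.08
False
```

```bash
python3 sweep.py 4.7 5.3 0.3 && python3 sweep.py -1.2 -1.2 1 && python3 sweep.py -1.6 -5.6 -0.4
```

```text
t4.7 meas3.62 r44.30 z29.87 zc28.9 fz8.4 fr-0.2 ft-6.1 T32.33
t5.0 meas3.69 r44.18 z29.88 zc29.3 fz5.7 fr0.5 ft-6.8 T32.58
t5.3 meas3.94 r44.07 z29.90 zc29.7 fz6.0 fr1.0 ft-6.5 T32.83
False
t-1.2 meas1.87 r44.17 z29.86 zc28.9 fz6.6 fr-0.3 ft2.0 T33.30
False
t-1.6 meas1.78 r44.17 z29.86 zc28.9 fz7.1 fr0.3 ft1.7 T33.55
t-2.0 meas0.77 r44.08 z29.84 zc29.3 fz6.8 fr0.3 ft5.4 T33.80
t-2.4 meas0.25 r44.00 z29.83 zc29.7 fz5.6 fr0.7 ft6.7 T34.05
t-2.8 meas-0.43 r43.91 z29.85 zc30.1 fz3.4 fr0.2 ft4.8 T34.30
t-3.2 meas-0.86 r43.91 z29.82 zc30.1 fz4.1 fr1.2 ft5.7 T34.55
t-3.6 meas-1.33 r43.93 z29.83 zc30.1 fz3.6 fr0.9 ft5.1 T34.80
t-4.0 meas-1.85 r43.93 z29.78 zc30.1 fz3.8 fr1.9 ft4.4 T35.05
t-4.4 meas-3.52 r43.86 z29.43 zc30.1 fz2.5 fr1.6 ft2.9 T35.30
t-4.8 meas-4.29 r43.89 z29.12 zc29.7 fz0.4 fr2.4 ft4.5 T35.55
t-5.2 meas-4.44 r43.94 z29.06 zc29.3 fz1.4 fr1.2 ft5.6 T35.80
t-5.6 meas-4.61 r43.99 z28.89 zc28.9 fz1.9 fr1.7 ft5.6 T36.05
False
```

The tip is dipping near -4 mm (29.8 → 28.9 mm) with little vertical force. I'll relieve the side load and feel downward there.

```bash
sed -i 's/^lo,hi/zc-=.0003\nif __name__=="__main__": lo,hi/' sweep.py; python3 sweep.py -4.8 -2.4 0.4
```

```text
t-4.8 meas-4.29 r43.91 z27.28 zc27.6 fz0.8 fr1.9 ft5.3 T36.30
True
```

The tip is at 27.3 mm with almost no force, so it is entering the bore. I'll lower it gently and ease the side forces as it goes.

```bash
cat > down.py <<'E'
from h import *
f0=np.load('f0.npy'); s=env.state(); Ce=np.array([.54751,.05543])-.044*er
a=A-.0048/.044; xy=Ce+.044*np.array([np.cos(a),np.sin(a)]); z=s['tool_pos'][2]-LEN
for i in range(30):
    s=env.state(); f=np.array(s['ft_force'])-f0; zm=s['tool_pos'][2]-LEN
    if i%2==0: print(f"z{zm*1e3:.2f} zc{z*1e3:.1f} f{f.round(1)} xy{np.round(s['tool_pos'][:2],4)} T{s['time']:.2f}")
    xy=xy+np.clip(.00008*f[:2],-.0004,.0004)
    if f[2]>7:
        if zm<.0095: break
        z=zm+.0003
    else: z=max(min(z,zm+.001)-.0012,.0065)
    if zm<.0078: break
    env.move_l([*xy,z+LEN],rate=.03)
print(zm,f,env.state()['gripper_width'],env.state()['time'])
E
python3 down.py
```

```text
z27.28 zc27.3 f[2.8 4.9 0.8] xy[0.5464 0.0513] T36.30
z24.45 zc24.9 f[2.6 4.5 0.7] xy[0.5466 0.0516] T36.80
z22.14 zc22.5 f[ 1.5  2.4 -0.1] xy[0.5468 0.0518] T37.30
z19.64 zc20.1 f[ 2.3  0.6 -1.1] xy[0.5471 0.052 ] T37.80
z17.45 zc17.7 f[ 0.   1.1 -0.2] xy[0.5475 0.0523] T38.30
z15.17 zc15.3 f[ 0.3 -0.  -1.1] xy[0.5477 0.0526] T38.80
z12.72 zc12.9 f[ 0.9 -0.7 -0.5] xy[0.5477 0.0526] T39.30
z10.32 zc10.5 f[ 0.8 -0.8 -0.9] xy[0.5477 0.0526] T39.80
z8.02 zc8.1 f[ 0.6  0.4 -0.2] xy[0.5478 0.0525] T40.30
z7.94 zc6.5 f[-2.7 -0.9  7.4] xy[0.548  0.0524] T40.80
0.00793750453301513 [-2.67142293 -0.89971271  7.39792801] 0.017184765400207518 40.8
```

The pin stopped hard at 7.9 mm, which is fully home. Now I'll release it, retreat and check.

```bash
python3 - <<'E'
from h import *
p=np.array(env.state()['tool_pos']); env.move_l([p[0],p[1],.0080+LEN],rate=.02)
env.move_gripper(.034); p=np.array(env.state()['tool_pos']); print(env.state()['ft_force'])
env.move_l([p[0],p[1],.16],rate=.1); env.move_l([.46,p[1],.21],quat(-np.pi/2+2*np.pi*0) if False else None,rate=.2)
env.move_ptp([.443,.062,.21],quat(-np.pi/2)); env.pause(.3)
c=shot('wrist'); np.save('w5.npy',c,allow_pickle=True); sc=shot('scene')
x,e=find(c,(254,106,83)); print(x,e,env.state()['time'])
C=np.array([.5045,.0632]); th=np.radians(np.arange(-40,20,.5))
s=polar(c,C,.068,np.arange(.061,.069,.001),th); i=np.argsort(s)[:5]; print('line',np.degrees(th[i]),s[i])
print('exp. top',proj(c,[*(C+.044*np.array([np.cos(A-.08),np.sin(A-.08)])),.112]))
o=np.zeros((570,800,3),np.uint8); o[:,:480]=cv2.resize(c['image'][0:190,175:335],None,fx=3,fy=3); o[:400,480:]=cv2.resize(sc['image'][140:240,205:285],None,fx=4,fy=4)
cv2.imwrite('pics/w5.png',o[:,:,::-1])
E
```

```text
[-0.1258218   0.20773028  1.62569821]
[0.5042351  0.06337485 0.06950266] 0.0006747823296643256 46.075
line [-15.5 -16.  -15.  -16.5 -14.5] [ 86.55555556  94.88888889 103.66666667 120.66666667 131.11111111]
exp. top [268.92459712  52.08881784]
```

View pics/w5.png

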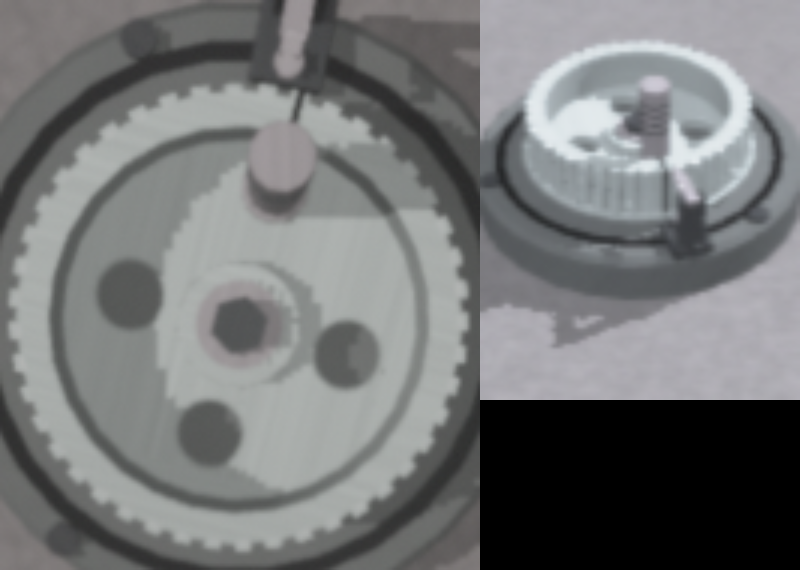

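The pin's top is at crop (283,157), standing upright with its shoulder down on the web. The line is at -15.6° against the pointer's -11.1°, about 5.9 mm tip to tip, which is under the 8 mm limit. I'm handing in.

```bash
python3 -c "
from workcell import env
s=env.state(); print(s['time'],s['ft_force']); env.finish_job()"
```

```text
46.075 [ 0.09364694  0.91941636 -0.15321711]
the job is handed in; nothing more can be done
```

I turned the pulley to the pointer, put the slim pin fully home in the bore, let go and handed the job in at about 46 s of the 72 s allowed. No verdict was reported.

- **Pulley:** I gripped the rim and turned it about 80° clockwise. After release, the engraved line read -11.0° and the pointer -11.1°.
- **Pin:** It dropped through the web hole on the first try and landed on the base with its tip 29.8 mm up. A light sweep along the circle found nothing on the counter-clockwise side. The bore was about 4.5° clockwise, at the edge of the stated range. The highest vertical force I read was about 8.4 N, against the 25 N limit; forces were read between moves, not continuously.
- **Last checks:** The pin stopped with its tip at 7.9 mm (8 mm is home) and looked upright with its shoulder on the web. The line ended about 4.5° from the pointer, roughly 5.9 mm tip to tip against the 8 mm limit.
- **Disagreements:** The wrist camera put the pulley axis about 1 mm from where gripping the rim put it. The two estimates of the hole differed by about 2.5 mm, so I used their midpoint.
- **Not checked:** I did not measure the bystanders at the end. The arm was kept clear of them.

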